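Ready the moisture meter and scale for a corn sample

TASK

Get the station ready for a corn sample with light taps of the fingertips: on the moisture meter press the round white power key and then the yellow corn key, and last press the white tare key of the scale to zero it with the blue cup standing on its pan. Push each key gently at least half way down and let it spring back; press no other key. Pick up or shift nothing: the cup, the scale, the test cell and everything else on the counter stay as they are.

Things in the scene. Friction and masses are not known exactly. Their poses are not given: they have to be found in the camera images.
- meter: Moisture meter, fixed: cream housing 320 mm deep (its x, keypad side to back) x 300 mm wide. Origin: centre of its underside. Front 140 mm: dark key console rising to the back at 10 degrees, face 56 to 80 mm high; rear deck 115 mm high. Front row: four square crop keys 52 mm apart, yellow, green, blue, red in any order. Back row: white power key, display, grey start key.
- power_key_top (a point): Middle of the top face of the round white power key (26 mm diameter) in the back row of the meter's console, at its left end as seen from the robot.
- power_key (a joint): Power key. Stands 11 mm proud and moves square to its panel, so almost straight down. 0 at rest, 0.0075 m at the bottom; it registers half way. 1.5 N starts it, 4.8 N holds it half way, 8 N at the bottom, and it springs back.
- corn_key_top (a point): Middle of the top face of the yellow square corn key (24 x 24 mm), one of the four in the front row of the meter's console; its place in the row differs from time to time.
- corn_key (a joint): Yellow corn key. Stands 11 mm proud and moves square to its panel, so almost straight down. 0 at rest, 0.0075 m at the bottom; it registers half way. 1.5 N starts it, 4.8 N holds it half way, 8 N at the bottom, and it springs back.
- green_key (a joint): Green square crop key (24 x 24 mm) in the same row as the corn key, not to be pressed. Stands 11 mm proud and moves square to its panel, so almost straight down. 0 at rest, 0.0075 m at the bottom; it registers half way. 1.5 N starts it, 4.8 N holds it half way, 8 N at the bottom, and it springs back.
- blue_key (a joint): Blue square crop key (24 x 24 mm) in the same row as the corn key, not to be pressed. Stands 11 mm proud and moves square to its panel, so almost straight down. 0 at rest, 0.0075 m at the bottom; it registers half way. 1.5 N starts it, 4.8 N holds it half way, 8 N at the bottom, and it springs back.
- red_key (a joint): Red square crop key (24 x 24 mm) in the same row as the corn key, not to be pressed. Stands 11 mm proud and moves square to its panel, so almost straight down. 0 at rest, 0.0075 m at the bottom; it registers half way. 1.5 N starts it, 4.8 N holds it half way, 8 N at the bottom, and it springs back.
- start_key (a joint): Round grey start key (26 mm) at the -y (right) end of the back row of the meter's console, not to be pressed. Stands 11 mm proud and moves square to its panel, so almost straight down. 0 at rest, 0.0075 m at the bottom; it registers half way. 1.5 N starts it, 4.8 N holds it half way, 8 N at the bottom, and it springs back.
- cell (a joint): Gray cast-aluminum test cell in the bayonet socket on the meter's deck, 75 mm behind the meter's origin, top 238 mm high, radius 49 mm, thumb ears out to 71 mm to both sides. 0 rad is locked; it grows as the cell is turned out. To be left alone.
- scale: White bench scale, 280 mm deep (its x, key side to back) x 210 mm wide, 1.8 kg, loose. Origin: centre of its underside. Front 70 mm: dark blue key panel rising to the back at 10 degrees, 40 mm high at the keys: white oblong tare key at the right seen from the robot, red off key at the left. Steel pan behind, 180 x 200 mm, top 64 mm high, middle 45 mm behind the origin.
- tare_key_top (a point): Middle of the top face of the white oblong tare key (24 mm deep x 40 mm wide) at the -y (right) end of the scale's key panel.
- tare_key (a joint): Tare key. Stands 11 mm proud and moves square to its panel, so almost straight down. 0 at rest, 0.0075 m at the bottom; it registers half way. 1.5 N starts it, 4.8 N holds it half way, 8 N at the bottom, and it springs back.
- off_key (a joint): Round red off key of the scale (22 mm), at the +y (left) end of its key panel, not to be pressed. Stands 11 mm proud and moves square to its panel, so almost straight down. 0 at rest, 0.0075 m at the bottom; it registers half way. 1.5 N starts it, 4.8 N holds it half way, 8 N at the bottom, and it springs back.
- cup: Squat blue enamel sample cup, empty and loose, 90 mm across the rim, 58 mm tall, standing on the scale's pan. Origin: centre of its underside.
- scoop: Brass grain scoop with a dark wooden handle, lying loose on the counter, about 215 mm long along its x, 60 mm wide, 31 mm high. Origin: under the back of its bowl.
- funnel: Chrome funnel standing loose on its wide mouth, 104 mm across, 112 mm tall. Origin: centre of its mouth on the counter.
- weight: Black tamping weight on a rubber foot, 50 mm across, 102 mm tall, loose, standing between the meter and the scale. Origin: centre of its underside.
- jar: Amber sample jar with a steel cap, 72 mm across, 100 mm tall, loose. Origin: centre of its underside.
- brush: Counter brush, 190 mm long along its x, lying loose. Origin: under its middle.
There are look-alikes about, which are no part of the job. What is shaped like the cup but turquoise is not meant.

How it is judged:
By the outcome, as a careful person would: the job done as asked, in the order asked, and still so for the second after the job is handed in, with the robot touching nothing.
It also fails if it takes over 56 s, if anything falls off the work surface, if the arm or the gripper's body presses on something with over 40 N, if the wrist force passes 120 N, or if a joint passes its speed limit or range.

ROBOT

A 7-joint arm with a two-finger parallel gripper is mounted at the origin on the work surface. World frame = base frame: x ahead of the robot, y to its left, z up, the work surface at z = 0. Lengths are in m, angles in rad, forces in N, time in s.
With the tool pointing down it reaches from about 0.35 to 0.9 m from the base axis. Payload 8.1 kg.
Tool frame: the origin (TCP) lies midway between the tips of the shut fingers; the grasp point (between the pads) lies 19 mm behind it; z points along the fingers, y is the line along which they close (so a half turn about z gives the same grasp; the last joint's range is limited). The gripper opens to 92 mm and grips with 3 to 60 N. Pads are 19 mm wide; open, the fingers measure 130 mm over their backs; the gripper's body (75 mm by 190 mm) begins 47 mm behind the grasp point.
Start: joints at [1.237, 0.434, 0.025, 1.573, -0.012, 1.134, -0.075], TCP at [0.143, -0.608, 0.227] pointing down, gripper open.
Joint ranges: [-2.62, 2.62], [-0.44, 2.09], [-1.27, 1.32], [0.08, 2.57], [-1.32, 4.46], [0.12, 2], [-2.74, 2.74]. Speed limits (rad/s): [2.22, 2.22, 3.01, 3.01, 3.14, 3.14, 3.14].

INTERFACE

Orientations are given as a rotation vector (axis times angle).
In Python, from cell import observe, cams, job gives the robot as it stands. The module is installed in compiled form; this text tells all that it offers.
- The arm moves only by the tool step_arm, never from a script. Its argument "steps" is a list of rows, each a list of 6 numbers: the shift along the world's x, y, z in mm, then the turn, a rotation vector about the world's x, y, z in rad. In form: [[dx, dy, dz, rx, ry, rz], ...]. A call has 1 to 20 rows; each row shifts and turns the commanded pose from where the row before left it; what a row does not reach is not made up. A row lasts 1/12 s, in which the tool goes at most 41.7 mm and 7.16 degrees, less where a joint would pass 70% of its speed; a pose out of reach is approached as far as the arm can. A call with a gripper value outside its range is refused whole. "gripper" is the opening, from 0 (shut) to 1 (fully open), set as the call begins (left out, the last holds). The fingers move at their own pace and stop on an object; "force" is the grip in N (left out, the last holds). Time passes only in rows, so rows that do not move let the fingers close. It gives the time, the measured TCP pose, the force, the opening and the grip force at its end, in the units of the state.
- observe(): the state, without advancing time (a new reading comes with each control period).
- cams.get_image(name): name is "scene" or "top" or "wrist"; returns the picture (420x560x3 uint8, red, green, blue); there is no depth.
- cams.get_calibration(name): a dict with "fov_y" (degrees; the focal length in pixels is half the picture's height over the tangent of half this angle, whatever the lens; pixels are square), "cx", "cy" (the principal point, pixels), "world_to_cam" (4x4, takes a point from world to camera coordinates). Camera axes: x right, y up, looking along -z (the intrinsics and any distortion apply to the point x, -y, -z); pixel columns grow to the right and rows downward; lengths in m; the calibration is good to about 2 mm. The wrist camera is an equidistant fisheye: a pixel r from the principal point sees the ray r / f radians off the axis. A picture is of the moment at which its call begins: read the wrist's pose just before it. get_calibration takes no time and is no camera call; for the wrist camera it gives the pose at the moment of the call.
- job.sign_off(): hands the job in; it is judged then, once.
The state is a dict: "clock": time; "joints": joint angles; "dq": joint speeds; "joint_efforts": joint torques, N m; "position": TCP position; "ee_rot": TCP orientation; "force": force on the tool from outside, world axes, zero at the start; "ft_torque": the same for the moment, N m; "width": opening from 0.0 (shut) to 1.0 (fully open); "gripper_force": force on a finger pad.
Only numpy, scipy, OpenCV 4.12 (cv2) and the standard library are available. Lean on these libraries where they do the work, as an engineer would, in place of code of your own. Each camera call takes 0.05 s, during which the arm holds its last target. There are 200 camera calls.

## Working session

There is one attempt and no reset: what is moved stays moved. The work goes in short steps, Python scripts to look and compute and a tool call to move; the robot and the scene stay as the last step left them, time stands still between calls to the robot, and variables do not carry over. Pictures are saved under pics/ and viewed, at most 10 in all, crops included, and the job is handed in when it is done.

Besides the shell and the picture viewer there is one more tool, called after "Emit:" as name(argument=value, ...) on one line, values as JSON. step_arm: Moves the arm, as the interface text tells. Its arguments: {"type":"object","properties":{"steps":{"type":"array","items":{"type":"array","items":{"type":"number"}}},"gripper":{"type":"number"},"force":{"type":"number"}},"required":["steps"]}

```bash
mkdir -p pics
python3 - <<'E'
from cell import observe,cams
import cv2
s=observe();print(s['clock'],s['position'],s['ee_rot'],s['width'],s['force'])
for n in("scene","top"):
    c=cams.get_calibration(n);print(n,c)
    cv2.imwrite(f"pics/{n}1.png",cams.get_image(n)[:,:,::-1])
E
```

```text
0.0 [ 0.14279975 -0.60794092  0.22594971] [-3.11918370e+00 -3.61441946e-01  4.71633780e-04] 0.9976695476065016 [ 0.13301612 -0.04338425 -0.3390494 ]
scene {'fov_y': 49.62061620593976, 'cx': 273.2129100288415, 'cy': 216.9528771063164, 'world_to_cam': array([[ 0.3840953 ,  0.92327917, -0.00513648, -0.17416415],
       [-0.50022904,  0.21277086,  0.83934467,  0.15375559],
       [ 0.77604234, -0.31981892,  0.54357534, -1.80308822],
       [ 0.        ,  0.        ,  0.        ,  1.        ]])}
top {'fov_y': 51.68729711418752, 'cx': 277.12144141383516, 'cy': 211.79538295279988, 'world_to_cam': array([[-0.02040833, -0.9997722 , -0.00624809,  0.00667747],
       [ 0.98947248, -0.02109286,  0.14317576, -0.50287575],
       [-0.14327494, -0.00326033,  0.98967755, -1.25104265],
       [ 0.        ,  0.        ,  0.        ,  1.        ]])}
```

View pics/scene1.png

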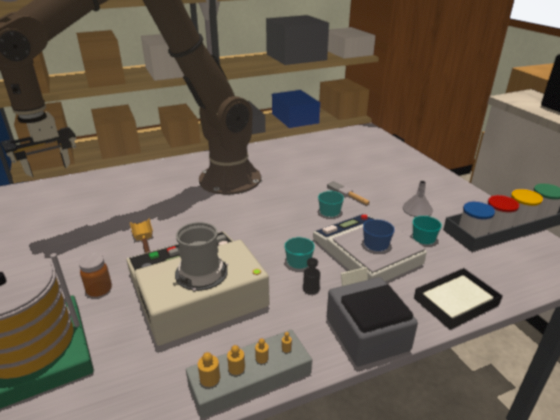

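View pics/top1.png

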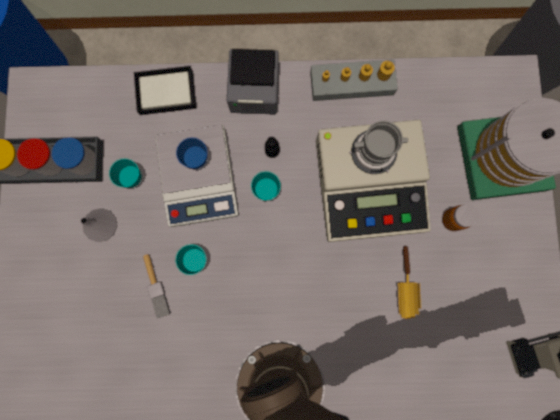

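The top view shows these candidates:
- **White round:** power key (340,206). The display (376,201) and the grey start key (406,198) are the things it could be confused with.
- **Yellow:** corn key (352,223). The yellow dot on the deck (327,136), the yellow jar lid (2,155) and the brass items are not it.
- **White oblong:** tare key (221,206). The scale display (197,210) is not it.
- **Blue cup:** (192,153). The turquoise cups are not it.

My choices are (340,206), (352,223) and (221,206). I'll check them in a close crop and measure them.

```bash
cat > h.py <<'E'
import numpy as np,cv2
from cell import observe,cams
def ray(c,u,v,fish=False,H=420):
    f=H/2/np.tan(np.radians(c['fov_y']/2)); a,b=(u-c['cx'])/f,(v-c['cy'])/f
    if fish:
        r=np.hypot(a,b); k=np.sin(r)/r if r>1e-9 else 1; d=np.array([a*k,-b*k,-np.cos(r)])
    else: d=np.array([a,-b,-1.])
    W=c['world_to_cam'];R=W[:3,:3];return -R.T@W[:3,3],R.T@d
def onz(c,u,v,z,fish=False):
    o,d=ray(c,u,v,fish);return o+d*(z-o[2])/d[2]
def blob(m,near):
    n,l,s,ce=cv2.connectedComponentsWithStats(m.astype(np.uint8))
    i=1+min(range(n-1),key=lambda i:np.hypot(*(ce[i+1]-near))+ (50 if s[i+1,4]<8 else 0))
    return ce[i],s[i,2:]
E
python3 - <<'E'
from h import *
im=cams.get_image("top");c=cams.get_calibration("top")
hsv=cv2.cvtColor(im,cv2.COLOR_RGB2HSV);h,s,v=[hsv[...,i].astype(int) for i in range(3)]
M={'w':(s<60)&(v>130),'y':(h>18)&(h<35)&(s>140)&(v>120),'g':(h>45)&(h<85)&(s>120)&(v>60),'r':((h<8)|(h>172))&(s>140)&(v>90),'b':(h>100)&(h<125)&(s>120)&(v>90),'gr':(s<60)&(v>80)&(v<190)}
for n,m,p,z in[('power','w',(340,206),.085),('start','gr',(406,198),.085),('corn','y',(352,223),.074),('blue','b',(370,222),.074),('red','r',(388,220),.074),('green','g',(406,218),.074),('tare','w',(221,206),.051),('off','r',(174,213),.051)]:
    ce,sz=blob(M[m],p);print(n,ce.round(1),sz,onz(c,*ce,z).round(4))
a=cv2.resize(im[180:250,310:440],None,fx=4,fy=4,interpolation=2);b=cv2.resize(im[180:250,150:280],None,fx=4,fy=4,interpolation=2)
cv2.imwrite("pics/crop.png",np.vstack([a,b])[:,:,::-1])
E
```

```text
power [339.1 204.8] [ 9  9 66] [ 0.5121 -0.1815  0.085 ]
start [415.2 196.9] [ 8  8 49] [ 0.5306 -0.4002  0.085 ]
corn [352. 223.] [ 9  9 77] [ 0.4604 -0.2179  0.074 ]
blue [370.  221.1] [ 9  9 76] [ 0.4649 -0.2698  0.074 ]
red [387.9 219.3] [10 10 83] [ 0.469  -0.3212  0.074 ]
green [405.8 217.4] [11 10 91] [ 0.4734 -0.3728  0.074 ]
tare [221.  205.5] [ 15  10 120] [0.5229 0.1608 0.051 ]
off [174.3 213.2] [ 8  8 51] [0.503  0.2982 0.051 ]
```

View pics/crop.png

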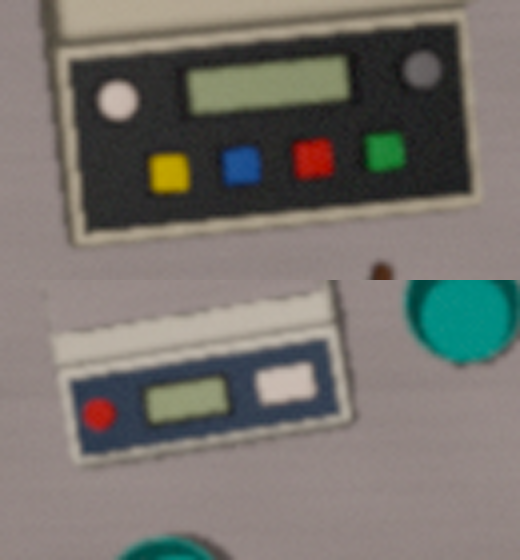

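The crop confirms the three keys. The key pitch measures 52 mm and the heights are consistent. Now I'll shut the gripper and go above the power key.

Emit:
step_arm(steps=[[23,26.5,0,0,0,-0.008],[23,26.5,0,0,0,-0.008],[23,26.5,0,0,0,-0.008],[23,26.5,0,0,0,-0.008],[23,26.5,0,0,0,-0.008],[23,26.5,0,0,0,-0.008],[23,26.5,0,0,0,-0.008],[23,26.5,0,0,0,-0.008],[23,26.5,0,0,0,-0.008],[23,26.5,0,0,0,-0.008],[23,26.5,0,0,0,-0.008],[23,26.5,0,0,0,-0.008],[23,26.5,0,0,0,-0.008],[23,26.5,0,0,0,-0.008],[23,26.5,0,0,0,-0.008],[23,26.5,0,0,0,-0.008],[0,0,-20,0,0,0],[0,0,-20,0,0,0],[0,0,0,0,0,0],[0,0,0,0,0,0]], gripper=0, force=20)

```text
clock: 1.82
position: [0.51, -0.1844, 0.186]
ee_rot: [-3.137, -0.161, 0.004]
force: [-0.1, -0.2, 0.3]
width: 0.007
gripper_force: 0.0
```

Run:
```python
from h import *
c=cams.get_calibration("wrist");s=observe();im=cams.get_image("wrist")
print(s['position'],s['ee_rot'],s['width'],s['force'])
hsv=cv2.cvtColor(im,cv2.COLOR_RGB2HSV);h,sa,v=[hsv[...,i].astype(int) for i in range(3)]
W=c['world_to_cam'];f=210/np.tan(np.radians(c['fov_y']/2))
def proj(p):
    q=W[:3,:3]@p+W[:3,3];d=np.array([q[0],-q[1],-q[2]]);r=np.arctan2(np.hypot(d[0],d[1]),d[2]);n=np.hypot(d[0],d[1])
    return np.array([c['cx']+f*r*d[0]/n,c['cy']+f*r*d[1]/n])
pc=proj(np.array([.4604,-.2179,.074]));pp=proj(np.array([.5121,-.1815,.085]));pt=proj(s['position']);print(pc,pp,pt)
o=im.copy()
for p,k in((pc,'c'),(pp,'p'),(pt,'t')): cv2.drawMarker(o,tuple(int(x) for x in p),(255,0,255),0,8);cv2.putText(o,k,tuple(int(x)+5 for x in p),0,.4,(255,0,255))
cv2.imwrite("pics/w1.png",o[:,:,::-1])
for n,m,p,z in(('corn',(h>18)&(h<35)&(sa>140)&(v>100),pc,.074),('pow',(sa<60)&(v>130),pp,.085)):
    ce,sz=blob(m,p);print(n,ce,sz,onz(c,*ce,z,True))
```

```text
[ 0.51001042 -0.18440028  0.18604656] [-3.13674547 -0.16107723  0.00416125] 0.006950807357953958 [-0.14588371 -0.16970211  0.34250767]
[310.71342419 264.53979111] [276.17307557 208.03009313] [278.93013619 257.29390334]
corn [289.         267.17073171] [ 3 23 41] [ 0.45592756 -0.19860486  0.074     ]
pow [279.13855422 207.37198795] [ 29  29 664] [ 0.51290093 -0.18386324  0.085     ]
```

View pics/w1.png

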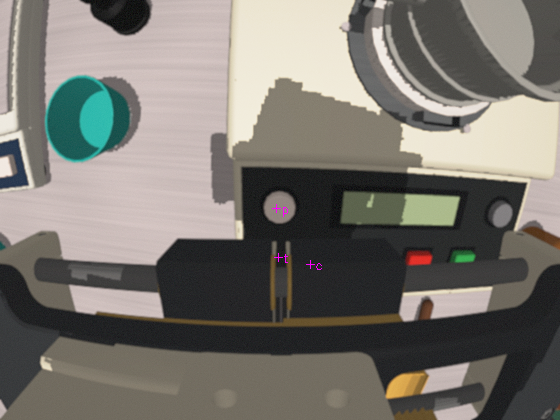

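The wrist view shows the power key at (279,207), which agrees with the top view to 2.5 mm. The corn key is hidden by the fingers. Now I'll press the power key.

Emit:
step_arm(steps=[[2.5,1.5,-20,0,0,0],[0,0,-25,0,0,0],[0,0,-25,0,0,0],[0,0,-20,0,0,0],[0,0,-5,0,0,0],[0,0,0,0,0,0],[0,0,0,0,0,0]])

```text
clock: 2.45
position: [0.5143, -0.1835, 0.0931]
ee_rot: [3.137, 0.16, 0.002]
force: [0.5, -0.3, -0.2]
width: 0.002
gripper_force: 0.0
```

Emit:
step_arm(steps=[[0,0,-2,0,0,0],[0,0,-2,0,0,0],[0,0,-2,0,0,0],[0,0,-1,0,0,0],[0,0,0,0,0,0],[0,0,0,0,0,0]])

```text
clock: 2.95
position: [0.5139, -0.183, 0.0851]
ee_rot: [3.137, 0.161, 0.001]
force: [1.2, 0.1, 2.4]
width: 0.005
gripper_force: 0.9
```

Emit:
step_arm(steps=[[0,0,-2,0,0,0],[0,0,-2,0,0,0],[0,0,0,0,0,0],[0,0,0,0,0,0]])

```text
clock: 3.28
position: [0.5145, -0.183, 0.0811]
ee_rot: [3.137, 0.162, 0.003]
force: [2.5, -0.5, 5.7]
width: 0.006
gripper_force: 2.6
```

Emit:
step_arm(steps=[[0,0,-1,0,0,0],[0,0,0,0,0,0],[0,0,0,0,0,0]])

```text
clock: 3.53
position: [0.5147, -0.183, 0.0803]
ee_rot: [3.137, 0.162, 0.004]
force: [1.4, -0.9, 6.7]
width: 0.005
gripper_force: 2.9
```

Power is pressed about 6 mm at 6.7 N. Next I'll lift and move above the corn key.

Emit:
step_arm(steps=[[0,0,10,0,0,0],[0,0,20,0,0,0],[0,0,10,0,0,0],[-18,-12,0,0,0,0],[-18,-12,0,0,0,0],[-18,-12,0,0,0,0],[0,0,-20,0,0,0],[0,0,-15,0,0,0],[0,0,0,0,0,0],[0,0,0,0,0,0]])

```text
clock: 4.37
position: [0.4586, -0.2186, 0.0845]
ee_rot: [-3.137, -0.161, 0.003]
force: [-0.3, 0.2, -0.2]
width: 0.003
gripper_force: 0.0
```

Run:
```python
from h import *
print(observe()['position'],observe()['force'])
im=cams.get_image("top");w=cams.get_image("wrist")
a=cv2.resize(im[170:260,310:440],(577,400),interpolation=2)
cv2.imwrite("pics/c2.png",np.hstack([a[:,:240],w[:400]])[:,:,::-1])
```

```text
[ 0.45864185 -0.21860284  0.08451022] [-0.2528453   0.1601063  -0.20552087]
```

View pics/c2.png

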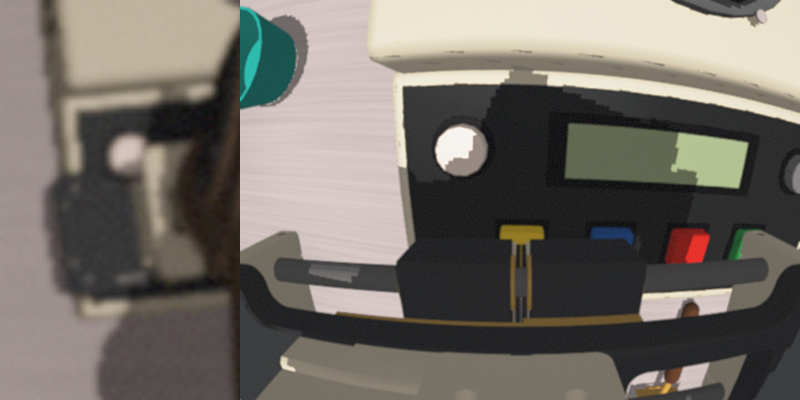

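The wrist view shows the shut fingertips centred on the yellow key, at pixel column 521 of the composite. Now I'll press it.

Emit:
step_arm(steps=[[1,0,-3,0,0,0],[0,0,-3,0,0,0],[0,0,-2,0,0,0],[0,0,-2,0,0,0],[0,0,0,0,0,0],[0,0,0,0,0,0]])

```text
clock: 4.97
position: [0.4608, -0.2189, 0.0749]
ee_rot: [3.137, 0.162, 0.001]
force: [0.7, -1.1, 2.2]
width: 0.007
gripper_force: 1.1
```

Emit:
step_arm(steps=[[0,0,-2,0,0,0],[0,0,-2,0,0,0],[0,0,-1,0,0,0],[0,0,0,0,0,0],[0,0,0,0,0,0]])

```text
clock: 5.38
position: [0.4616, -0.2189, 0.0702]
ee_rot: [3.137, 0.162, 0.003]
force: [2.2, 1.3, 6.8]
width: 0.006
gripper_force: 3.0
```

Corn is pressed at 6.8 N. I'll lift high and travel to above the tare key.

Emit:
step_arm(steps=[[0,0,15,0,0,0],[0,0,35,0,0,0],[0,0,35,0,0,0],[0,0,25,0,0,0],[5,31.5,0,0,0,0],[5,31.5,0,0,0,0],[5,31.5,0,0,0,0.01],[5,31.5,0,0,0,0.01],[5,31.5,0,0,0,0.01],[5,31.5,0,0,0,0.01],[5,31.5,0,0,0,0],[5,31.5,0,0,0,0],[5,31.5,0,0,0,0],[5,31.5,0,0,0,0],[5,31.5,0,0,0,0],[5,31.5,0,0,0,0],[0,0,-20,0,0,0],[0,0,0,0,0,0],[0,0,0,0,0,0]])

```text
clock: 6.97
position: [0.5193, 0.1583, 0.1586]
ee_rot: [3.132, 0.225, -0.005]
force: [0.1, -0.2, 0.9]
width: 0.008
gripper_force: 0.0
```

Run:
```python
from h import *
c=cams.get_calibration("wrist");s=observe();w=cams.get_image("wrist")
print(s['position'],s['force'])
hsv=cv2.cvtColor(w,cv2.COLOR_RGB2HSV);h,sa,v=[hsv[...,i].astype(int) for i in range(3)]
n,l,st,ce=cv2.connectedComponentsWithStats(((sa<60)&(v>130)).astype(np.uint8))
for i in range(1,n):
    if 150<st[i,4]<6000: print(ce[i].round(1),st[i],onz(c,*ce[i],.051,True).round(4))
cv2.imwrite("pics/w3.png",w[:,:,::-1])
```

```text
[0.51929452 0.15829962 0.15858994] [ 0.12937349 -0.22071655  0.91954308]
[279.  203.9] [ 256  189   47   30 1361] [0.5235 0.1591 0.051 ]
[177.9 202.9] [165 193  28  21 508] [0.5121 0.246  0.051 ]
[121.2 300.5] [  88  287   70   30 1475] [0.4014 0.3047 0.051 ]
```

View pics/w3.png

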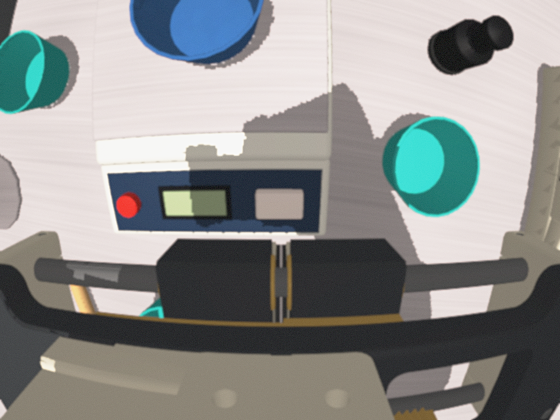

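The wrist view shows the tare key at (279,204), which gives (0.5235, 0.159). That agrees with the top view. Now I'll descend.

Emit:
step_arm(steps=[[3.5,1.5,-20,0,0,0],[0,0,-30,0,0,0],[0,0,-30,0,0,0],[0,0,-15,0,0,0],[0,0,-5,0,0,0],[0,0,-2,0,0,0],[0,0,0,0,0,0],[0,0,0,0,0,0]])

```text
clock: 7.68
position: [0.525, 0.1605, 0.0592]
ee_rot: [-3.133, -0.223, -0.003]
force: [0.1, -0.4, -0.6]
width: 0.007
gripper_force: 0.0
```

Emit:
step_arm(steps=[[-1,0,-2,0,0,0],[0,0,-2,0,0,0],[0,0,-2,0,0,0],[0,0,-2,0,0,0],[0,0,-1,0,0,0],[0,0,0,0,0,0],[0,0,0,0,0,0]])

```text
clock: 8.27
position: [0.5238, 0.1608, 0.0492]
ee_rot: [-3.133, -0.224, -0.002]
force: [2.0, 0.8, 5.6]
width: 0.004
gripper_force: 2.2
```

Emit:
step_arm(steps=[[0,0,-1,0,0,0],[0,0,0,0,0,0],[0,0,0,0,0,0]])

```text
clock: 8.52
position: [0.5239, 0.1608, 0.0482]
ee_rot: [-3.133, -0.224, -0.003]
force: [2.1, -0.4, 5.5]
width: 0.008
gripper_force: 2.5
```

Emit:
step_arm(steps=[[0,0,-0.8,0,0,0],[0,0,0,0,0,0],[0,0,0,0,0,0]])

```text
clock: 8.77
position: [0.524, 0.1608, 0.0475]
ee_rot: [-3.133, -0.224, -0.003]
force: [2.4, 0.4, 5.3]
width: 0.01
gripper_force: 2.8
```

Emit:
step_arm(steps=[[0,0,0,0,0,0]])

```text
clock: 8.85
position: [0.524, 0.1608, 0.0475]
ee_rot: [-3.133, -0.224, -0.003]
force: [2.6, -0.1, 5.7]
width: 0.003
gripper_force: 2.8
```

Emit:
step_arm(steps=[[0,0,0,0,0,0]])

```text
clock: 8.93
position: [0.524, 0.1608, 0.0476]
ee_rot: [-3.133, -0.224, -0.003]
force: [2.5, -0.6, 6.4]
width: 0.005
gripper_force: 2.8
```

Emit:
step_arm(steps=[[0,0,-0.5,0,0,0],[0,0,0,0,0,0]])

```text
clock: 9.1
position: [0.5241, 0.1608, 0.0471]
ee_rot: [-3.133, -0.224, -0.004]
force: [2.9, -0.7, 6.5]
width: 0.005
gripper_force: 3.0
```

Noise explains the flat readings. The tare key is well past half way at about 7 N. I'll lift off and verify.

Emit:
step_arm(steps=[[0,0,5,0,0,0],[0,0,15,0,0,0],[0,0,30,0,0,0],[0,0,35,0,0,0],[0,0,35,0,0,0],[-30,-20,30,0,0,0],[-35,-20,0,0,0,0],[-35,-20,0,0,0,0],[-35,-20,0,0,0,0],[0,0,0,0,0,0],[0,0,0,0,0,0]])

```text
clock: 10.02
position: [0.3887, 0.0813, 0.1929]
ee_rot: [3.132, 0.222, -0.003]
force: [0.8, 0.3, 0.9]
width: 0.007
gripper_force: 0.0
```

Run:
```python
from h import *
s=observe();print(s['clock'],s['position'],s['force'])
im=cams.get_image("top");o=cv2.imread("pics/top1.png")[:,:,::-1]
c=cams.get_calibration("top")
hsv=cv2.cvtColor(im,cv2.COLOR_RGB2HSV);h,sa,v=[hsv[...,i].astype(int) for i in range(3)]
for n,m,p in(('tare',(sa<60)&(v>130),(221,206)),('off',((h<8)|(h>172))&(sa>140)&(v>90),(174,213)),('power',(sa<60)&(v>130),(340,206))):print(n,blob(m,p))
cv2.imwrite("pics/end.png",im[:,:,::-1])
```

```text
10.0167 [0.38869452 0.08129874 0.19291771] [0.80688892 0.27067569 0.91975789]
tare (array([220.15463918, 204.81443299]), array([14, 10, 97], dtype=int32))
off (array([174.31372549, 213.21568627]), array([ 8,  8, 51], dtype=int32))
power (array([339.02816901, 204.76056338]), array([ 9, 10, 71], dtype=int32))
```

View pics/end.png

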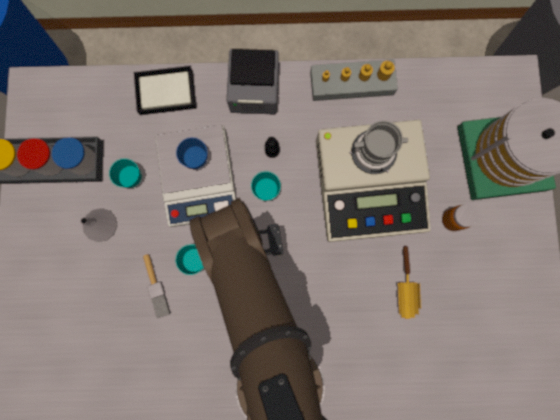

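The scene is unchanged: the scale's off key is still at (174,213) and the cup at (192,153). The tare key is only slightly hidden by the arm. The robot is clear, so I'll sign off.

```bash
python3 -c "
from cell import job
print(job.sign_off())"
```

```text
the job is handed in; nothing more can be done
None
```

I pressed power, then corn, then tare, each past half way by force reading (about 6.5–7 N). No other key was pressed, nothing on the counter looked moved in the final top view, and I handed the job in at about 10 s; no verdict was returned.

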